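Lift the lidless cup out of the packed spice dabba, set it on the scale, shut the drawer

ROBOT

A 6-joint arm with a two-finger parallel gripper is mounted at the origin on the work surface. World frame = base frame: x ahead of the robot, y to its left, z up, the work surface at z = 0. Lengths are in m, angles in rad, forces in N, time in s.
With the tool pointing down it reaches from about 0.375 to 0.925 m from the base axis. Payload 5.7 kg.
Tool frame: the origin (TCP) lies between the finger pads; the fingertips stand 19 mm ahead of it and the grasp point (between the pads) is the TCP; z points along the fingers, y is the line along which they close (so a half turn about z gives the same grasp; the last joint's range is limited). The gripper opens to 85 mm and grips with 20 to 120 N. Pads are 22 mm wide; open, the fingers measure 114 mm over their backs; the gripper's body (76 mm by 85 mm) begins 54 mm behind the grasp point. The pads swing forward as they close: fully open they stand 13 mm farther back than shut.
Start: joints at [1.125, 0.359, 1.51, -0, 1.272, -0.115], TCP at [0.195, 0.567, 0.25] pointing down, gripper open.
Joint ranges: [-2.97, 2.97], [-1.01, 2.36], [0.21, 2.38], [-0.96, 4.11], [0.2, 2.71], [-2.98, 2.98]. Speed limits (rad/s): [2.39, 2.39, 3.14, 3.14, 3.14, 3.14].

INTERFACE

Orientations are given as a unit quaternion [w, x, y, z].
In Python, from cell import r gives the robot as it stands.
- The arm moves only by the tool send_rows, never from a script. Its argument "plan" is a list of rows, each a list of 6 numbers: the shift along the tool's x, y, z normalised to -1 to 1, where 1 is 0.025 m, then the turn, a rotation vector about the tool's x, y, z normalised to -1 to 1, where 1 is 30 degrees. A call has 1 to 5 rows; each row shifts and turns the commanded pose from where the row before left it, along the tool's axes as they then stand; what a row does not reach is not made up. A row lasts 1/10 s, in which the tool goes at most 50 mm and 8.59 degrees, less where a joint would pass 70% of its speed; a pose out of reach is approached as far as the arm can. A call with a number of a shift or a turn outside -1 to 1 is refused whole. A call with a gripper value outside its range is refused whole. "gripper" is the closure, from 0 (fully open) to 1 (shut), set as the call begins (left out, the last holds). The fingers move at their own pace and stop on an object; "squeeze" is the grip in N (left out, the last holds). Time passes only in rows, so rows that do not move let the fingers close. It gives the time, the measured TCP pose, the force, the opening and the grip force at its end, in the units of the state.
- r.get_state(): the state, without advancing time (a new reading comes with each control period).
- r.snapshot(name): name is "scene" or "top" or "wrist"; returns (picture, depth): 384x512x3 uint8, red, green, blue; 384x512 float32, m along the optical axis (not along the pixel's ray), 0 where there is no reading.
- r.camera_model(name): a dict with "intrinsics" (3x3 intrinsics, pixels), "R" (3x3) and "t" (3): a world point X has camera coordinates R X + t; the wrist camera has in their place "mount" (4x4, takes a point from camera to tool coordinates, whose origin is the TCP and whose axes are the flange's). Camera axes: x right, y down, z forward; pixel columns grow to the right and rows downward; lengths in m; the calibration is good to about 2 mm. A picture is of the moment at which its call begins: read the wrist's pose just before it. camera_model takes no time and is no camera call.
- r.sign_off(): hands the job in; it is judged then, once.
The state is a dict: "clock": time; "qpos": joint angles; "qvel": joint speeds; "joint_torque": joint torques, N m; "ee_pos": TCP position; "orientation": TCP orientation; "contact_force": force on the tool from outside, world axes, zero at the start; "ft_torque": the same for the moment, N m; "grip_width": finger opening in m; "grip_force": force on a finger pad.
Only numpy, scipy, OpenCV 4.12 (cv2) and the standard library are available. Lean on these libraries where they do the work, as an engineer would, in place of code of your own. Each camera call takes 0.05 s, during which the arm holds its last target. There are 200 camera calls.

TASK

In the half-open drawer under the breakfast bar stands the round steel spice dabba with seven small steel cups packed in it; take out the one without a lid, which is due for refilling: draw the drawer further out if you need to, reach down into that cup with the fingers closed, spread them near its bottom and lift it straight out, leaving the lidded cups standing in the dabba. Stand the cup gently, upright, in the middle of the kitchen scale's round platform, and then push the drawer fully shut with all the rest still in it. Leave the pan, the bottle and the jar on the worktop alone.

Things in the scene. Friction and masses are not known exactly. Their poses are not given: they have to be found in the camera images.
- bar_edge (a point): Top front (robot-side) edge, mid-length, of the raised breakfast bar: fixed granite slab, top 128 mm, underside 108 mm above the worktop, 590 mm to each side, 380 mm deep to +x. The drawer runs under it. Orientation is the bar's and drawer's (yaw within 5 degrees). When the drawer is shut, its panel stands 18 mm and its handle's centre line 60 mm before this edge.
- drawer_handle (a point): Middle of the drawer's chrome handle: round bar 160 mm along y, 12 mm thick, 85 mm above the worktop, a post at each end. Centre line 42 mm out from the panel's face (36 mm clear behind it), 60 mm from its back. Panel 396 mm wide, 35 to 105 mm high. The drawer slides along this point's x axis (shuts to +x, opens to -x, to a stop 225 to 255 mm open), takes 3 to 5 N and stays where left.
- drawer_floor (a point): Point on the drawer's floor (45 mm above the worktop), on its middle line, 160 mm behind (+x of) the handle's centre line; moves with the drawer. Inside, the drawer runs from 100 mm before to 165 mm behind it and 165 mm to each side; its side walls rise to 85 mm, nothing in it above 99 mm over the worktop.
- dabba_floor (a point): Centre of the inner floor of the round steel spice dabba, a loose open tray 182 mm across outside, 177 mm inside, wall 48 mm tall, 0.35 to 0.6 kg, standing on the drawer's floor; this floor is 3 mm above the drawer's. Seven small cups stand packed in it, one in the middle and six round it 57 mm off, with only 1 to 5 mm between them: no room for a finger.
- cup_mid (a point): Centre (half-way up) of the one cup without a lid, in any of the seven places: a plain straight-sided round steel cup, open at the top, empty, 54 mm across outside, 49 mm inside, 50 mm tall, floor 3 mm thick, 35 to 70 g. Its rim is level with the lidded cups' tops, 5 mm above the dabba's wall.
- lidded1_mid (a point): Centre (half-way up) of one of the six like steel cups closed with a flat steel lid, 55 mm across, 50 mm tall, about 100 g, loose in the dabba.
- lidded2_mid (a point): Centre (half-way up) of one of the six like steel cups closed with a flat steel lid, 55 mm across, 50 mm tall, about 100 g, loose in the dabba.
- lidded3_mid (a point): Centre (half-way up) of one of the six like steel cups closed with a flat steel lid, 55 mm across, 50 mm tall, about 100 g, loose in the dabba.
- lidded4_mid (a point): Centre (half-way up) of one of the six like steel cups closed with a flat steel lid, 55 mm across, 50 mm tall, about 100 g, loose in the dabba.
- lidded5_mid (a point): Centre (half-way up) of one of the six like steel cups closed with a flat steel lid, 55 mm across, 50 mm tall, about 100 g, loose in the dabba.
- lidded6_mid (a point): Centre (half-way up) of one of the six like steel cups closed with a flat steel lid, 55 mm across, 50 mm tall, about 100 g, loose in the dabba.
- spoons_mid (a point): Middle of a stack of four nested steel spoons lying front to back on the drawer's floor on one side of the dabba, 155 mm long, 38 mm wide, 15 mm tall; loose.
- fork_mid (a point): Middle of a plastic fork lying front to back on the drawer's floor on the other side of the dabba, 150 mm long, 26 mm wide, 4 mm thick; loose.
- muffin_mid (a point): Centre of a small fluted silicone muffin cup, 48 mm across the top, 26 mm tall, at the back of the drawer behind the dabba; loose.
- scale_platform (a point): Centre of the top face of the kitchen scale's round steel platform, 132 mm across (a 2 mm bevel at its edge), 29 mm above the worktop. The scale is a flat white slab 175 by 140 by 19 mm, fixed, on the worktop to the left or the right of the drawer; its display lies to this point's -x side.
- pan_mid (a point): Centre (half-way up, 31 mm) of a steel saucepan on the worktop at the other side of the drawer from the scale, 140 mm across, 62 mm tall, with a black handle reaching 185 mm out along this point's -x axis; loose, to be left alone.
- oil_center (a point): Centre of a tall glass oil bottle on the worktop, 60 mm across, 235 mm tall; loose, to be left alone.
- jar_center (a point): Centre of a glass jar with a steel cap on the worktop, 72 mm across, 115 mm tall; loose, to be left alone.
Not all that is in view belongs to the job. What is shaped like the part that bears dabba_floor but red is not meant. Leave any blue look-alike of the part that bears cup_mid alone.

How it is judged:
By the outcome, as a careful person would: the job done as asked, in the order asked, and still so for the second after the job is handed in, with the robot touching nothing.
It also fails if it takes over 69 s, if anything falls off the work surface, if the arm or the gripper's body presses on something with over 40 N, if the wrist force passes 120 N, or if a joint passes its speed limit or range.

## Working session

There is one attempt and no reset: what is moved stays moved. The work goes in short steps, Python scripts to look and compute and a tool call to move; the robot and the scene stay as the last step left them, time stands still between calls to the robot, and variables do not carry over. Pictures are saved under pics/ and viewed, at most 14 in all, crops included, and the job is handed in when it is done.

Besides the shell and the picture viewer there is one more tool, called after "Request:" by a JSON object that holds its "api" and its "payload". send_rows: Moves the arm, as the interface text tells. Scaled input: -1 to 1 covers 0.025 m each way for a shift and 30 degrees each way for a turn. Its arguments: {"type":"object","properties":{"plan":{"type":"array"},"gripper":{"type":"number"},"squeeze":{"type":"number"}},"required":["plan"]}

```bash
ls; mkdir -p pics
cat > h.py <<'E'
import numpy as np, cv2
from cell import r
from scipy.spatial.transform import Rotation as Ro
def save(n,f):
    s=r.get_state(); p,d=r.snapshot(n); cv2.imwrite('pics/%s.png'%f,p[:,:,::-1]); np.savez('pics/%s.npz'%f,p=p,d=d,pos=s['ee_pos'],q=s['orientation']); return p,d,s
def cam(n,pos=None,q=None):
    m=r.camera_model(n); K=np.array(m['intrinsics'])
    if n=='wrist':
        M=np.array(m['mount']); w,x,y,z=q; T=Ro.from_quat([x,y,z,w]).as_matrix()
        Rc=T@M[:3,:3]; c=T@M[:3,3]+np.array(pos)
    else:
        Rc=np.array(m['R']).T; c=-Rc@np.array(m['t'])
    return K,Rc,c
def onplane(C,uv,z):
    K,Rc,c=C; d=(Rc@np.linalg.inv(K)@np.c_[np.atleast_2d(uv),np.ones(len(np.atleast_2d(uv)))].T).T
    return c+d*((z-c[2])/d[:,2])[:,None]
def cloud(C,d):
    K,Rc,c=C; v,u=np.indices(d.shape); P=np.stack([u,v,np.ones_like(u)],-1)@np.linalg.inv(K).T*d[...,None]
    return P@Rc.T+c
E
python3 - <<'E'
from h import *
for n in('scene','top','wrist'):
    p,d,s=save(n,n+'0')
    C=cam(n,s['ee_pos'],s['orientation']);print(n,C[2],C[1][:,2])
print(s)
a=cv2.imread('pics/top0.png');cv2.imwrite('pics/top0b.png',cv2.resize(a,(800,600)))
E
```

```text
pics
scene [ 1.23790307 -0.7707339   0.84979646] [-0.52294662  0.61272401 -0.59253364]
top [0.45975829 0.0165052  1.29783403] [ 0.10627438 -0.00900193 -0.99429609]
wrist [0.11586024 0.59442831 0.37329647] [ 0.30029054 -0.10403258 -0.94815759]
{'clock': 0.1, 'qpos': array([ 1.12491548e+00,  3.59465559e-01,  1.51130622e+00, -2.26863702e-05,
        1.27250420e+00, -1.15102856e-01]), 'qvel': array([-0.0013608 , -0.00198649, -0.00210256, -0.00130423, -0.00136534,
       -0.00129298]), 'joint_torque': array([-8.20563819e-04, -5.28646731e+01, -2.79349458e+01, -4.36731862e-04,
        4.96169116e-03,  3.59220826e-05]), 'ee_pos': array([0.19463525, 0.56694897, 0.24952506]), 'orientation': array([-2.22580608e-04,  1.64632673e-01,  9.86354589e-01, -8.11772041e-04]), 'contact_force': array([-0.5447787 ,  0.22351429,  0.39699919]), 'ft_torque': array([-0.047028  ,  0.0549825 , -0.03102706]), 'grip_force': 0.0, 'grip_width': 0.08556498752332022}
```

View pics/top0b.png

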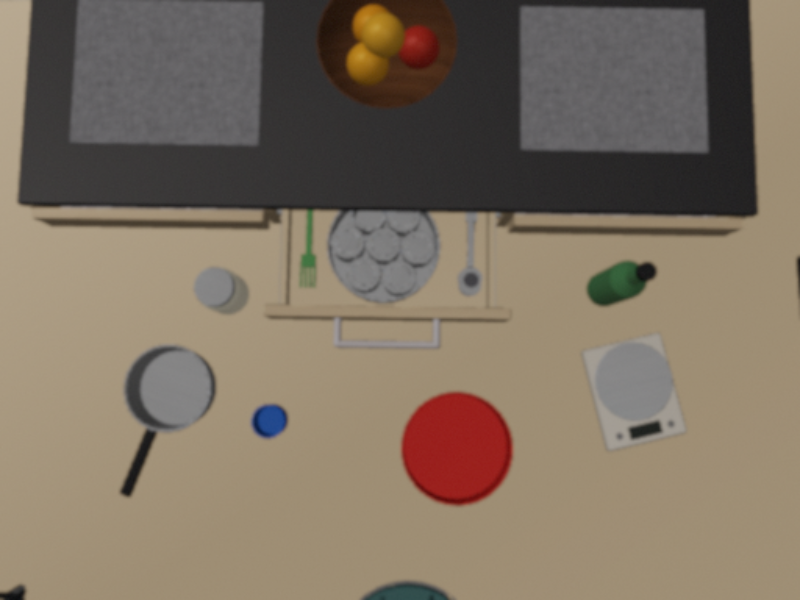

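View pics/scene0.png

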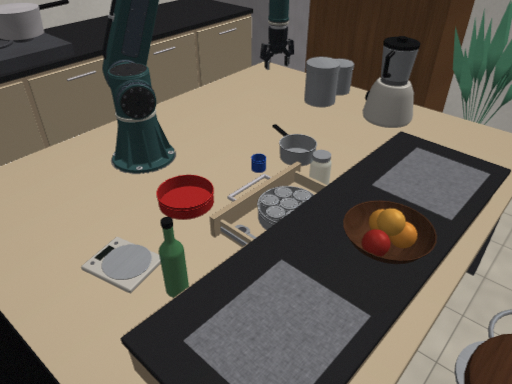

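The top view shows the drawer handle at about (387,345) of 800x600, the dabba at (384,247) and partly under the bar, and the scale platform at (634,382). The oil bottle stands at (605,285). The red tray and blue cup are decoys. Next I measure positions and use depth to find the open cup.

Run:
```python
from h import *
f=np.load('pics/top0.npz');d=f['d'];p=f['p'];C=cam('top');P=cloud(C,d)
k=.64
def box(n,u0,u1,v0,v1,z0,z1):
    u0,u1,v0,v1=[int(k*a) for a in(u0,u1,v0,v1)]
    Q=P[v0:v1,u0:u1].reshape(-1,3);dd=d[v0:v1,u0:u1].ravel();Q=Q[(dd>0)&(Q[:,2]>z0)&(Q[:,2]<z1)]
    print(n,len(Q),Q.min(0).round(3),Q.max(0).round(3),Q.mean(0).round(3),np.median(Q[:,2]).round(3))
    return Q
box('handle',325,450,325,355,.06,.11)
Q=box('panel',262,515,300,322,.095,.115)
Q=box('scale',580,690,335,440,.024,.04);print(cv2.minEnclosingCircle(Q[:,:2].astype(np.float32)))
box('oil',580,665,250,310,.03,.3)
box('jar',180,255,255,320,.03,.3)
box('pan',110,225,335,440,.03,.3)
box('bowl',310,465,0,115,.135,.4)
# handle ends & angle
print('pix rays')
for n,uv,z in(('handL',(336,344),.085),('handR',(438,345),.085),('barL',(22,204),.128),('barR',(755,214),.128),('plat',(634,382),.029),('dab',(384,247),.095),('panelL',(267,312),.105),('panelR',(510,315),.105)):
    print(n,onplane(C,np.array(uv)*k,z).round(4))
s=P[130:195:4,205:285:4,2]*1000
np.set_printoptions(linewidth=200);print(s.astype(int))
w=np.load('pics/top0.npz')['p'][120:210,170:330];cv2.imwrite('pics/crop.png',cv2.resize(w[:,:,::-1],(800,450),interpolation=cv2.INTER_CUBIC))
```

```text
handle 407 [ 0.507 -0.059  0.083] [0.545 0.11  0.098] [0.518 0.025 0.09 ] 0.09
panel 1170 [ 0.552 -0.174  0.095] [0.578 0.22  0.113] [0.565 0.024 0.105] 0.105
scale 1911 [ 0.353 -0.467  0.024] [ 0.52  -0.324  0.037] [ 0.448 -0.39   0.029] 0.029
((0.43559205532073975, -0.39653006196022034), 0.08982183039188385)
oil 846 [ 0.578 -0.378  0.03 ] [ 0.637 -0.32   0.242] [ 0.602 -0.339  0.149] 0.153
jar 760 [0.573 0.262 0.03 ] [0.642 0.328 0.122] [0.604 0.291 0.102] 0.114
pan 727 [0.367 0.313 0.03 ] [0.52  0.456 0.071] [0.443 0.402 0.054] 0.058
bowl 5065 [ 0.871 -0.09   0.135] [1.064 0.131 0.234] [0.972 0.019 0.173] 0.17
pix rays
handL [[0.5141 0.1074 0.085 ]]
handR [[ 0.5101 -0.0571  0.085 ]]
barL [[0.7407 0.5992 0.128 ]]
barR [[ 0.7091 -0.5634  0.128 ]]
plat [[ 0.4454 -0.3892  0.029 ]]
dab [[0.6697 0.0279 0.095 ]]
panelL [[0.5657 0.2154 0.105 ]]
panelR [[ 0.5554 -0.1718  0.105 ]]
[[ 124  128  125  130  128  129  131  129  128  128  130  125  126  126  122  128  124  130  126  124]
 [  47   43  110  113  113  115  112  112  111  111  120  115  119  116  120  118  121  125  120  125]
 [  45 
[... 838 characters left out ...]
   49   91   98   96   95   98   50   95   98  101   95   54   60   48   49   44]
 [  46   43   45   44   47   99   99   96   94   97   95   98   98  101   96   98   47   47   93   48]
 [  48   42   41   88   48  104   95   96   99   99   97   98   98   98   96   96   50   90   44   43]
 [  45   43   44   45   96   92  101   99  101   93   48   98   94   98 1297   90   84   45   49   47]
 [  41   41   45   47   45   95   49   69   54   45   47   72   96   98   93   92   41   44   47   47]
 [  48   45   41   37   44   42   46   92   95   47   51   49   95   93   43   41   44   44   42   47]
 [  39   47   48   44   45   42   42   43   45   43   45   46   40   45   43   41   46   42   44   45]]
```

View pics/crop.png

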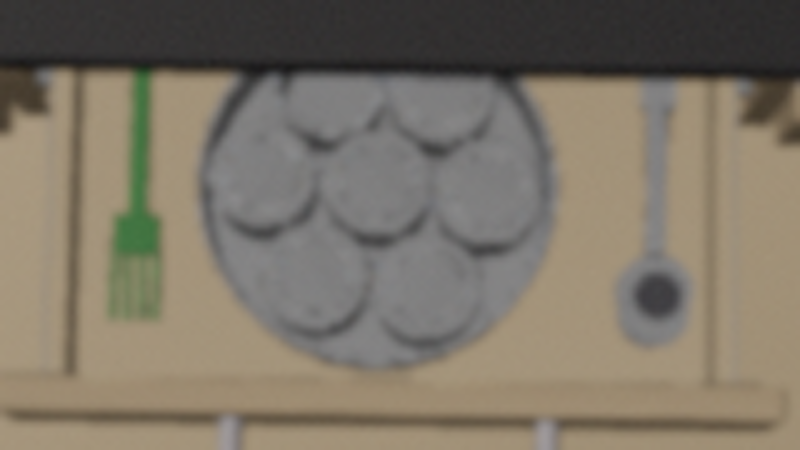

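The open cup is the back-left one: depth drops to about 50 mm around top-camera pixel (230,139), while the lidded tops read about 97 mm. It lies at the bar's edge, so the drawer has to come out first. I'll close the fingers, align the tool to the drawer and move above the gap behind the handle.

Request:
{"api": "send_rows", "payload": {"plan": [[0,0,0,0,0,-0.1933],[0,0,0,0,0,-0.1933],[0,0,0,0,0,-0.1933],[-0.645,-0.968,0,0,0,0],[-0.645,-0.968,0,0,0,0]], "gripper": 1}}

```text
clock: 0.65
ee_pos: [0.2257, 0.5178, 0.2498]
orientation: [-0.0, 0.013, 1.0, -0.0]
contact_force: [0.6, -0.2, 0.2]
grip_width: 0.0122
grip_force: 0.0
```

Request:
{"api": "send_rows", "payload": {"plan": [[-0.645,-0.968,0,0,0,0],[-0.645,-0.968,0,0,0,0],[-0.645,-0.968,0,0,0,0],[-0.645,-0.968,0,0,0,0],[-0.645,-0.968,0,0,0,0]]}}

```text
clock: 1.15
ee_pos: [0.3034, 0.3938, 0.2501]
orientation: [-0.0, 0.014, 1.0, -0.0]
contact_force: [0.6, -0.7, 0.5]
grip_width: -0.0004
grip_force: 0.0
```

Request:
{"api": "send_rows", "payload": {"plan": [[-0.645,-0.968,0,0,0,0],[-0.645,-0.968,0,0,0,0],[-0.645,-0.968,0,0,0,0],[-0.645,-0.968,0,0,0,0],[-0.645,-0.968,0,0,0,0]]}}

```text
clock: 1.65
ee_pos: [0.3807, 0.2708, 0.2502]
orientation: [-0.0, 0.014, 1.0, -0.0]
contact_force: [0.5, 0.1, 0.3]
grip_width: 0.0005
grip_force: 0.0
```

Request:
{"api": "send_rows", "payload": {"plan": [[-0.645,-0.968,0,0,0,0],[-0.645,-0.968,0,0,0,0],[-0.645,-0.968,0,0,0,0],[-0.645,-0.968,0,0,0,0],[-0.645,-0.968,0,0,0,0]]}}

```text
clock: 2.15
ee_pos: [0.458, 0.1476, 0.2502]
orientation: [-0.0, 0.014, 1.0, -0.0]
contact_force: [0.3, 0.5, -0.3]
grip_width: -0.0001
grip_force: 0.0
```

Request:
{"api": "send_rows", "payload": {"plan": [[-0.645,-0.968,0,0,0,0],[-0.645,-0.968,0,0,0,0],[-0.645,-0.968,0,0,0,0],[-0.645,-0.968,0,0,0,0],[-0.645,-0.968,0,0,0,0]]}}

```text
clock: 2.65
ee_pos: [0.5353, 0.0245, 0.2501]
orientation: [-0.0, 0.014, 1.0, -0.0]
contact_force: [0.3, 0.6, -0.4]
grip_width: -0.0003
grip_force: 0.0
```

Run:
```python
from h import *
p,d,s=save('wrist','w1');C=cam('wrist',s['ee_pos'],s['orientation']);P=cloud(C,d);print(s['ee_pos'],C[2])
K,Rc,c=C
q=Rc.T@(np.array([[.512,.025,.085],[.554,.025,.105]])-c).T;print(((K@q)/q[2])[:2].T)
a=np.array([.535,.025,.08]);
cv2.imwrite('pics/w1b.png',cv2.resize(p[:,:,::-1],(800,600)))
```

```text
[0.53533096 0.02450944 0.25007852] [0.45212733 0.02744053 0.37388705]
[[257.81531959 153.50756147]
 [259.11944328 206.01401787]]
```

View pics/w1b.png

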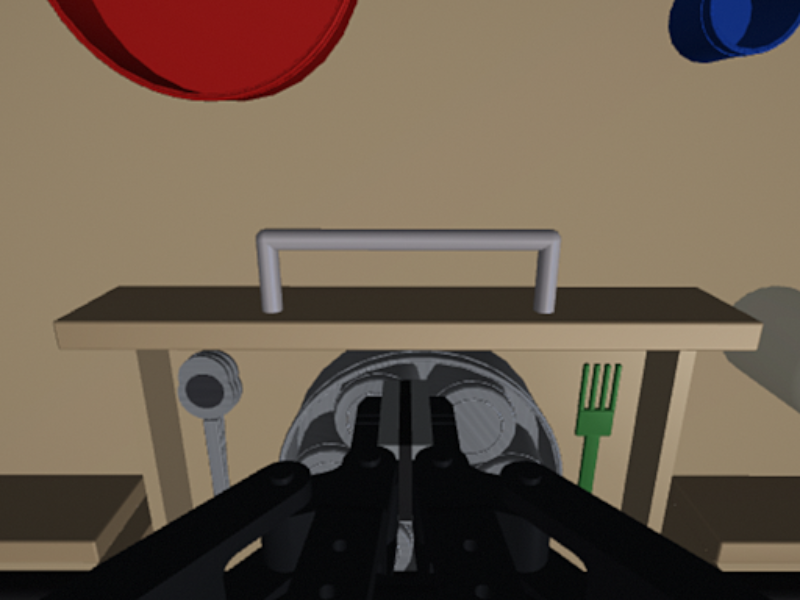

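The wrist view confirms it: the handle bar is at row 240 and the panel's top edge at row 322 of the enlarged picture, as predicted. I go down into the gap and draw the drawer out gently.

Request:
{"api": "send_rows", "payload": {"plan": [[0,0,1,0,0,0],[0,0,1,0,0,0],[0,0,1,0,0,0],[0,0,1,0,0,0],[0,0,0.5,0,0,0]]}}

```text
clock: 3.2
ee_pos: [0.5334, 0.0258, 0.1357]
orientation: [-0.002, 0.014, 1.0, 0.0]
contact_force: [-0.4, 0.0, 0.1]
grip_width: -0.0002
grip_force: 0.0
```

Request:
{"api": "send_rows", "payload": {"plan": [[0,0,0.5,0,0,0],[0,0,0.5,0,0,0],[0,0,0.5,0,0,0],[0,0,0.44,0,0,0],[0,0,0,0,0,0]]}}

```text
clock: 3.7
ee_pos: [0.5341, 0.0256, 0.0879]
orientation: [-0.001, 0.014, 1.0, 0.0]
contact_force: [-0.0, 0.2, -0.1]
grip_width: 0.0002
grip_force: 0.0
```

Request:
{"api": "send_rows", "payload": {"plan": [[0.1,0,0,0,0,0],[0.1,0,0,0,0,0],[0.15,0,0,0,0,0],[0.2,0,0,0,0,0],[0.25,0,0,0,0,0]]}}

```text
clock: 4.2
ee_pos: [0.5159, 0.026, 0.09]
orientation: [0.001, 0.014, 1.0, -0.0]
contact_force: [2.8, 1.0, 1.9]
grip_width: 0.0004
grip_force: 1.5
```

Request:
{"api": "send_rows", "payload": {"plan": [[0.25,0,0,0,0,0],[0.25,0,0,0,0,0],[0.25,0,0,0,0,0],[0.25,0,0,0,0,0],[0.25,0,0,0,0,0]]}}

```text
clock: 4.7
ee_pos: [0.4833, 0.027, 0.0894]
orientation: [0.0, 0.014, 1.0, -0.0]
contact_force: [3.0, 0.7, 2.4]
grip_width: -0.0
grip_force: 1.4
```

Request:
{"api": "send_rows", "payload": {"plan": [[0.25,0,0,0,0,0],[0.25,0,0,0,0,0],[0.2,0,0,0,0,0],[0.15,0,0,0,0,0],[0.1,0,0,0,0,0]]}}

```text
clock: 5.2
ee_pos: [0.4593, 0.0277, 0.0891]
orientation: [-0.0, 0.014, 1.0, -0.0]
contact_force: [3.4, 0.0, 1.9]
grip_width: 0.0
grip_force: 1.3
```

Drawer drawn out by 70 mm. I back off the handle, rise, and step to the left to look.

Request:
{"api": "send_rows", "payload": {"plan": [[-0.16,0,0,0,0,0],[0,0,-0.5,0,0,0],[0,0,-1,0,0,0],[0,0,-1,0,0,0],[0,0,-1,0,0,0]]}}

```text
clock: 5.7
ee_pos: [0.4631, 0.0276, 0.1771]
orientation: [-0.001, 0.014, 1.0, 0.0]
contact_force: [0.5, -0.4, -0.2]
grip_width: -0.0
grip_force: 0.0
```

Request:
{"api": "send_rows", "payload": {"plan": [[0,0,-1,0,0,0],[0,0,-1,0,0,0],[0,0,-1,0,0,0],[0,1,-0.5,0,0,0],[-0.5,1,0,0,0,0]]}}

```text
clock: 6.2
ee_pos: [0.4774, 0.0774, 0.266]
orientation: [0.0, 0.014, 1.0, -0.0]
contact_force: [0.8, 0.0, -0.1]
grip_width: 0.0001
grip_force: 0.0
```

Request:
{"api": "send_rows", "payload": {"plan": [[-0.5,1,0,0,0,0],[-0.5,1,0,0,0,0],[-0.5,1,0,0,0,0],[-0.5,1,0,0,0,0],[0,0,0,0,0,0]]}}

```text
clock: 6.7
ee_pos: [0.5315, 0.1783, 0.2636]
orientation: [-0.0, 0.012, 1.0, 0.0]
contact_force: [-0.9, -0.8, -0.8]
grip_width: 0.0002
grip_force: 0.0
```

Run:
```python
from h import *
p,d,s=save('wrist','w2');p2,d2,_=save('top','t2');print(s['ee_pos'],s['contact_force'])
a=p[:,:,::-1];b=p2[100:230,150:350,::-1]
cv2.imwrite('pics/m2.png',np.vstack([cv2.resize(a,(400,300)),cv2.resize(b,(400,260))]))
cv2.imwrite('pics/m2.png',np.hstack([cv2.resize(a,(400,300)),cv2.resize(b,(400,300),interpolation=cv2.INTER_CUBIC)]))
```

```text
[0.53154297 0.17827075 0.26362609] [-0.86563926 -0.84689061 -0.82164652]
```

View pics/m2.png

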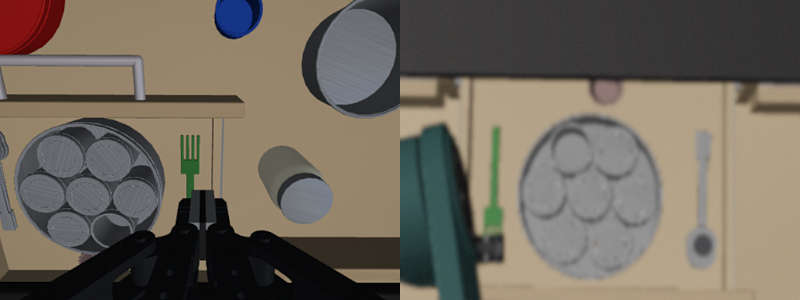

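The pictures confirm the open cup at the back left of the dabba: left view (112,230), right view (573,150). I get its rim centre by rectifying both views onto the rim plane.

```bash
cat > rect.py <<'E'
from h import *
def rect(name,f,x0,x1,y0,y1,z,res):
    F=np.load(f);C=cam(name,F['pos'],F['q']);K,Rc,c=C
    xs=np.arange(x1,x0,-res);ys=np.arange(y1,y0,-res);X,Y=np.meshgrid(xs,ys,indexing='ij')
    q=(np.stack([X,Y,np.full_like(X,z)],-1)-c)@Rc;uv=q@K.T;uv=(uv/uv[...,2:])[...,:2].astype(np.float32)
    return cv2.remap(F['p'],uv[...,0],uv[...,1],cv2.INTER_CUBIC)
E
python3 - <<'E'
from rect import *
C=cam('top');print('est',onplane(C,[(236.5,165)],.098))
out=[]
for n,f in(('wrist','pics/w2.npz'),('top','pics/t2.npz')):
    im=rect(n,f,.50,.72,-.07,.13,.098,.0005)
    g=cv2.GaussianBlur(cv2.cvtColor(im,cv2.COLOR_RGB2GRAY),(0,0),1.5)
    c=cv2.HoughCircles(g,cv2.HOUGH_GRADIENT,1,35,param1=60,param2=14,minRadius=47,maxRadius=57)
    im=im[:,:,::-1].copy()
    for u,v,R in(c[0] if c is not None else []):
        cv2.circle(im,(int(u),int(v)),int(R),(0,0,255),1);print(n,round(.72-v*.0005,4),round(.13-u*.0005,4),R*.5)
    out.append(im)
cv2.imwrite('pics/r2.png',np.hstack(out))
E
```

```text
est [[0.65183871 0.05143999 0.098     ]]
wrist 0.5482 0.0097 27.05
wrist 0.5962 -0.0218 26.55
wrist 0.6058 0.0932 28.2
wrist 0.5568 0.0667 28.2
wrist 0.6002 0.0347 28.2
wrist 0.6533 0.0572 27.1
wrist 0.6493 0.0002 26.55
wrist 0.5368 0.0322 25.95
wrist 0.5563 0.0867 26.55
wrist 0.6293 0.0902 24.3
wrist 0.5198 0.1222 27.1
top 0.6462 0.0537 24.9
```

View pics/r2.png

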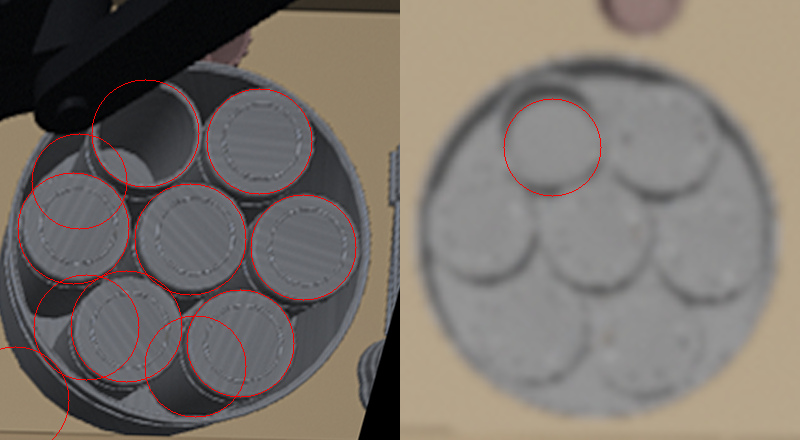

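The rim circle in the rectified wrist view at (146,134), radius 27.1 mm, matches the open cup: centre (0.653, 0.057), consistent with its neighbours. I move above it.

Request:
{"api": "send_rows", "payload": {"plan": [[-1,-0.943,0,0,0,0],[-1,-0.943,0,0,0,0],[-1,-0.943,0,0,0,0],[-1,-0.943,0,0,0,0],[-1,-0.943,0,0,0,0]]}}

```text
clock: 7.3
ee_pos: [0.6519, 0.0523, 0.264]
orientation: [-0.001, 0.014, 1.0, -0.0]
contact_force: [-0.1, 0.3, 0.5]
grip_width: 0.0001
grip_force: 0.0
```

Request:
{"api": "send_rows", "payload": {"plan": [[0,0,1,0,0,0],[0,0,1,0,0,0],[0,0,1,0,0,0],[0,0,1,0,0,0],[0,0,0,0,0,0]]}}

```text
clock: 7.8
ee_pos: [0.6484, 0.0534, 0.1604]
orientation: [-0.005, 0.014, 1.0, -0.0]
contact_force: [-2.3, 0.6, -0.3]
grip_width: 0.0
grip_force: 0.0
```

Run:
```python
from h import *
p,d,s=save('wrist','w3');print(s['ee_pos'],s['orientation'])
C=cam('wrist',s['ee_pos'],s['orientation'])
p2,d2,_=save('scene','s3')
a=p[:,:,::-1][150:384,120:400];b=p2[150:270,220:380,::-1]
cv2.imwrite('pics/m3.png',np.hstack([cv2.resize(a,(400,334)),cv2.resize(b,(400,334),interpolation=cv2.INTER_CUBIC)]))
```

```text
[0.64835516 0.05340423 0.16035477] [-4.57643150e-03  1.41446650e-02  9.99889468e-01 -1.93205668e-04]
```

View pics/m3.png

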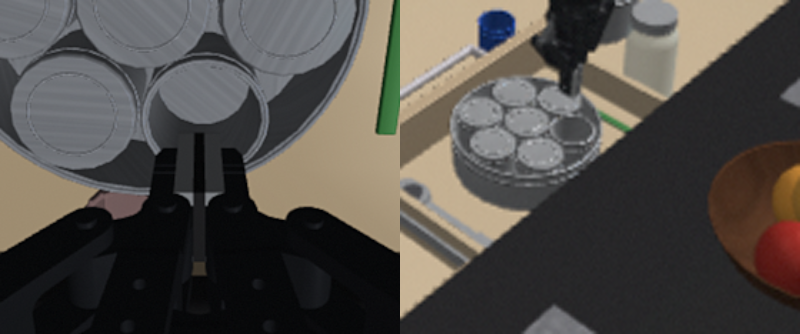

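The fingers are just short of the cup's centre: finger axis at crop column 199, mouth at about 206, so about 4 mm to +y. I correct and settle.

Request:
{"api": "send_rows", "payload": {"plan": [[-0.06,0.18,0,0,0,0],[0,0,0,0,0,0],[0,0,0,0,0,0]]}}

```text
clock: 8.2
ee_pos: [0.6547, 0.0593, 0.1656]
orientation: [0.001, 0.013, 1.0, -0.0]
contact_force: [-0.1, -0.2, 0.1]
grip_width: -0.0
grip_force: 0.0
```

Run:
```python
from rect import *
p,d,s=save('wrist','w4');print(s['ee_pos'],s['orientation'],s['contact_force'])
im=rect('wrist','pics/w4.npz',.60,.70,0.0,.11,.098,.0005)
g=cv2.GaussianBlur(cv2.cvtColor(im,cv2.COLOR_RGB2GRAY),(0,0),1.5)
c=cv2.HoughCircles(g,cv2.HOUGH_GRADIENT,1,10,param1=60,param2=12,minRadius=46,maxRadius=57)
im=im[:,:,::-1].copy()
for u,v,R in c[0][:4]:
    cv2.circle(im,(int(u),int(v)),int(R),(0,0,255),1);print(round(.70-v*.0005,4),round(.11-u*.0005,4),R*.5)
cv2.imwrite('pics/r4.png',cv2.resize(im,None,fx=2,fy=2))
```

```text
[0.65472152 0.05925152 0.16563744] [ 1.05459947e-03  1.33349830e-02  9.99910527e-01 -6.46639924e-05] [-0.10966967 -0.17009969  0.08302839]
0.6532 0.0572 27.1
0.6492 0.0002 26.45
0.6038 0.0352 28.2
0.6082 0.0912 25.9
```

View pics/r4.png

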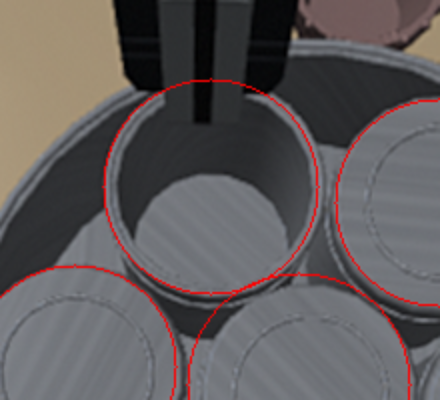

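The cup is again measured at (0.653, 0.057). I correct slightly and go down to just above the rim.

Request:
{"api": "send_rows", "payload": {"plan": [[0.06,-0.06,0.4,0,0,0],[0,0,0.5,0,0,0],[0,0,0.4,0,0,0],[0,0,0.2,0,0,0],[0,0,0,0,0,0]]}}

```text
clock: 8.75
ee_pos: [0.6515, 0.0575, 0.1251]
orientation: [-0.001, 0.014, 1.0, -0.0]
contact_force: [0.1, 0.7, 0.3]
grip_width: -0.0001
grip_force: 0.0
```

Request:
{"api": "send_rows", "payload": {"plan": [[0,0,0,0,0,0],[0,0,0,0,0,0]]}}

```text
clock: 8.95
ee_pos: [0.6529, 0.0575, 0.1272]
orientation: [0.0, 0.014, 1.0, -0.0]
contact_force: [-0.4, 0.4, 0.3]
grip_width: 0.0002
grip_force: 0.0
```

Request:
{"api": "send_rows", "payload": {"plan": [[0,0,0.3,0,0,0],[0,0,0.3,0,0,0],[0,0,0.3,0,0,0],[0,0,0.3,0,0,0],[0,0,0.3,0,0,0]]}}

```text
clock: 9.45
ee_pos: [0.6522, 0.0576, 0.0884]
orientation: [-0.0, 0.014, 1.0, -0.0]
contact_force: [-0.4, -1.0, -0.2]
grip_width: 0.0002
grip_force: 0.0
```

Request:
{"api": "send_rows", "payload": {"plan": [[0,0,0.2,0,0,0],[0,0,0.2,0,0,0],[0,0,0.1,0,0,0],[0,0,0,0,0,0],[0,0,0,0,0,0]]}}

```text
clock: 9.95
ee_pos: [0.6526, 0.0575, 0.077]
orientation: [0.0, 0.014, 1.0, -0.0]
contact_force: [0.3, -0.0, -0.2]
grip_width: -0.0
grip_force: 0.0
```

No contact going in. Now I spread the fingers.

Request:
{"api": "send_rows", "payload": {"plan": [[0,0,0,0,0,0],[0,0,0,0,0,0],[0,0,0,0,0,0],[0,0,0,0,0,0]], "gripper": 0.6, "squeeze": 25}}

```text
clock: 10.35
ee_pos: [0.6541, 0.0565, 0.0788]
orientation: [0.002, 0.014, 1.0, -0.001]
contact_force: [0.9, -3.1, 8.4]
grip_width: 0.0196
grip_force: 48.6
```

Request:
{"api": "send_rows", "payload": {"plan": [[0,0,0,0,0,0],[0,0,0,0,0,0]]}}

```text
clock: 10.55
ee_pos: [0.6541, 0.0565, 0.0788]
orientation: [0.002, 0.014, 1.0, -0.001]
contact_force: [-1.0, -3.6, 8.6]
grip_width: 0.0197
grip_force: 48.6
```

Request:
{"api": "send_rows", "payload": {"plan": [[0,0,-0.1,0,0,0],[0,0,-0.2,0,0,0],[0,0,-0.2,0,0,0],[0,0,-0.2,0,0,0],[0,0,-0.2,0,0,0]]}}

```text
clock: 11.05
ee_pos: [0.6524, 0.0577, 0.0997]
orientation: [-0.0, 0.014, 1.0, -0.0]
contact_force: [0.2, -1.0, -1.1]
grip_width: 0.0195
grip_force: 46.2
```

Request:
{"api": "send_rows", "payload": {"plan": [[0,0,-0.3,0,0,0],[0,0,-0.3,0,0,0],[0,0,-0.4,0,0,0],[0,0,-0.4,0,0,0],[0,0,-0.5,0,0,0]]}}

```text
clock: 11.55
ee_pos: [0.6523, 0.0575, 0.1476]
orientation: [-0.0, 0.014, 1.0, -0.0]
contact_force: [-0.1, -0.5, -0.9]
grip_width: 0.0199
grip_force: 46.2
```

Request:
{"api": "send_rows", "payload": {"plan": [[0,0,-0.7,0,0,0],[0,0,-0.7,0,0,0],[0,0,-0.7,0,0,0],[0,0,-0.5,0,0,0],[0,0,0,0,0,0]]}}

```text
clock: 12.05
ee_pos: [0.6539, 0.0576, 0.2145]
orientation: [0.002, 0.014, 1.0, -0.0]
contact_force: [0.4, 0.3, -0.2]
grip_width: 0.0196
grip_force: 45.3
```

Run:
```python
from rect import *
p,d,s=save('wrist','w5');print(s['ee_pos'],s['orientation'],s['contact_force'],s['grip_width'])
p2,d2,_=save('scene','s5')
b=p2[120:270,200:400,::-1]
cv2.imwrite('pics/m5.png',np.hstack([cv2.resize(p[:,:,::-1],(400,300)),cv2.resize(b,(400,300),interpolation=cv2.INTER_CUBIC)]))
# scale platform from top0: bright-grey disk vs white slab; points on platform z
F=np.load('pics/top0.npz');C=cam('top')
g=cv2.cvtColor(F['p'],cv2.COLOR_RGB2HSV)[210:290,365:445]
S,V=g[...,1],g[...,2];print(S[::8,::8]);print(V[::8,::8])
im=rect('top','pics/top0.npz',.33,.56,-.50,-.28,.029,.0005);G=cv2.GaussianBlur(cv2.cvtColor(im,cv2.COLOR_RGB2GRAY),(0,0),2)
c=cv2.HoughCircles(G,cv2.HOUGH_GRADIENT,1,40,param1=40,param2=12,minRadius=125,maxRadius=138)
for u,v,R in c[0][:3]:print(round(.56-v*.0005,4),round(-.28-u*.0005,4),R*.5)
```

```text
[0.65388592 0.05755752 0.21448309] [ 2.19626109e-03  1.35485753e-02  9.99905800e-01 -5.90048608e-05] [ 0.42480427  0.26015714 -0.18825969] 0.019590322988073186
[[68 68 69 69 68 68 68 69 69 68]
 [69 68 68 68 49 21 24 24 68 68]
 [67 29 24  4  2  4  2  8 68 68]
 [68 60 23  2  2  0  2  0 62 68]
 [68 68  7  2  2  2  2  2 12 68]
 [69 68 17  2  2  2  4  4 11 66]
 [68 67 29  2  2  2  2  2 24 68]
 [67 67 65 23  5  4  2 24 22 53]
 [69 68 68 23 23 27 15 20 22 26]
 [68 68 66 24 23 24 33 64 69 68]]
[[158 158 158 158 158 158 157 158 158 158]
 [159 158 158 158 151 149 161 160 158 158]
 [159 148 162 136 133 133 132 136 158 158]
 [158 148 158 134 135 134 134 132 152 158]
 [158 158 143 136 135 135 133 132 132 157]
 [158 158 154 134 135 135 134 135 139 158]
 [157 159 147 137 135 135 134 134 161 158]
 [157 159 153 163 140 135 135 161 160 150]
 [159 158 158 164 163  47  34  38 153 158]
 [158 158 159 161 157 151 147 151 159 158]]Traceback (most recent call last):
  File "<stdin>", line 12, in <module>
TypeError: 'NoneType' object is not subscriptable
```

View pics/m5.png

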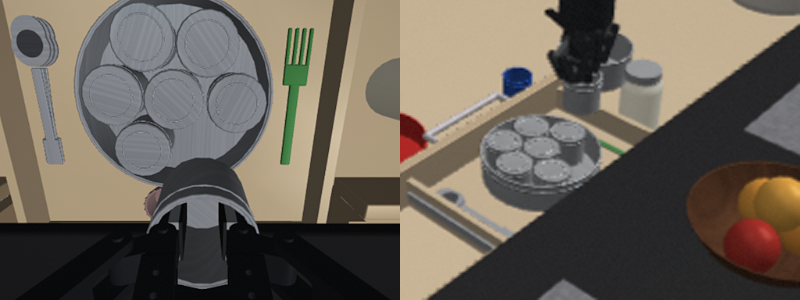

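The cup is held upright on the fingers (left view (208,200)), and the six lidded cups still stand in the dabba. Now the platform centre from the top-view colour mask.

Run:
```python
from h import *
F=np.load('pics/top0.npz');C=cam('top')
g=cv2.cvtColor(F['p'],cv2.COLOR_RGB2HSV)
m=((g[...,1]<12)&(g[...,2]>120)&(g[...,2]<145)).astype(np.uint8);M=np.zeros_like(m);M[210:290,365:445]=m[210:290,365:445]
M=cv2.morphologyEx(M,cv2.MORPH_OPEN,np.ones((5,5)))
n,l,st,ce=cv2.connectedComponentsWithStats(M);i=1+st[1:,4].argmax();print(st[i],ce[i])
cn=max(cv2.findContours((l==i).astype(np.uint8),cv2.RETR_EXTERNAL,cv2.CHAIN_APPROX_NONE)[0],key=len)[:,0]
X=onplane(C,cn.astype(float),.029)[:,:2].astype(np.float32);print(cv2.fitEllipse(X),cv2.minEnclosingCircle(X))
# cup rim height in hand
F=np.load('pics/w5.npz');P=cloud(cam('wrist',F['pos'],F['q']),F['d'])
Q=P[(F['d']>0)&(abs(P[...,0]-.653)<.04)&(abs(P[...,1]-.057)<.03)&(P[...,2]>.11)&(P[...,2]<.21)];print(len(Q),np.percentile(Q,[1,5,50,95,99],axis=0))
```

```text
[ 381  220   49   49 1878] [405.19808307 243.80617678]
((0.4475131034851074, -0.3878433108329773), (0.12539677321910858, 0.12660841643810272), 96.3412857055664) ((0.4476209878921509, -0.3880639374256134), 0.06454893946647644)
4816 [[0.62650385 0.03515131 0.1852918 ]
 [0.62685757 0.04138206 0.18611747]
 [0.6607699  0.0578835  0.19444708]
 [0.67770048 0.07575521 0.20872297]
 [0.67815291 0.08164943 0.20972387]]
```

Request:
{"api": "send_rows", "payload": {"plan": [[0.648,-0.72,0,0,0,0],[0.648,-0.72,0,0,0,0],[0.648,-0.72,0,0,0,0],[0.648,-0.72,0,0,0,0],[0.648,-0.72,0,0,0,0]]}}

```text
clock: 12.65
ee_pos: [0.5674, -0.0307, 0.2105]
orientation: [-0.001, 0.014, 1.0, 0.0]
contact_force: [-0.3, 0.3, -1.0]
grip_width: 0.0198
grip_force: 45.3
```

Request:
{"api": "send_rows", "payload": {"plan": [[0.648,-0.72,0,0,0,0],[0.648,-0.72,0,0,0,0],[0.648,-0.72,0,0,0,0],[0.648,-0.72,0,0,0,0],[0.648,-0.72,0,0,0,0]]}}

```text
clock: 13.15
ee_pos: [0.4841, -0.1183, 0.2107]
orientation: [-0.001, 0.014, 1.0, 0.0]
contact_force: [-0.9, -0.6, -1.0]
grip_width: 0.0198
grip_force: 45.3
```

Request:
{"api": "send_rows", "payload": {"plan": [[0.648,-0.72,0,0,0,0],[0.648,-0.72,0,0,0,0],[0,-0.723,0,0,0,0],[0,-0.723,0,0,0,0],[0,-0.723,0,0,0,0]]}}

```text
clock: 13.65
ee_pos: [0.4498, -0.2076, 0.2108]
orientation: [-0.001, 0.014, 1.0, 0.0]
contact_force: [0.7, -0.1, -1.4]
grip_width: 0.0202
grip_force: 45.3
```

Request:
{"api": "send_rows", "payload": {"plan": [[0,-0.723,0,0,0,0],[0,-0.723,0,0,0,0],[0,-0.723,0,0,0,0],[0,-0.723,0,0,0,0],[0,-0.723,0,0,0,0]]}}

```text
clock: 14.15
ee_pos: [0.4482, -0.2989, 0.2116]
orientation: [-0.0, 0.014, 1.0, 0.0]
contact_force: [0.4, -0.4, -0.3]
grip_width: 0.0195
grip_force: 45.3
```

Request:
{"api": "send_rows", "payload": {"plan": [[0,-0.723,0,0,0,0],[0,-0.723,0,0,0,0],[0,-0.723,0,0,0,0],[0,-0.723,0,0,0,0],[0,-0.723,0,0,0,0]]}}

```text
clock: 14.65
ee_pos: [0.4458, -0.3895, 0.2118]
orientation: [-0.0, 0.014, 1.0, -0.0]
contact_force: [-0.2, -0.5, -1.1]
grip_width: 0.0194
grip_force: 45.3
```

Request:
{"api": "send_rows", "payload": {"plan": [[0,0,0,0,0,0],[0,0,0,0,0,0],[0,0,0,0,0,0]]}}

```text
clock: 14.95
ee_pos: [0.4457, -0.3873, 0.2117]
orientation: [-0.0, 0.013, 1.0, 0.0]
contact_force: [0.3, 0.7, -1.1]
grip_width: 0.0196
grip_force: 45.4
```

Run:
```python
from h import *
p,d,s=save('wrist','w6');p2,d2,_=save('scene','s6');print(s['ee_pos'],s['orientation'],s['contact_force'],s['grip_width'])
b=p2[190:340,40:240,::-1]
cv2.imwrite('pics/m6.png',np.hstack([cv2.resize(p[:,:,::-1],(400,300)),cv2.resize(b,(400,300),interpolation=cv2.INTER_CUBIC)]))
C=cam('wrist',s['ee_pos'],s['orientation']);P=cloud(C,d)
w=(d>0)&(P[...,2]>.024)&(P[...,2]<.035);Q=P[w][:,:2].astype(np.float32);print(len(Q),Q.min(0),Q.max(0))
```

```text
[ 0.4456775  -0.38730287  0.21165595] [-2.57424057e-04  1.34885217e-02  9.99908899e-01  4.31538236e-04] [ 0.2534197   0.6602083  -1.06610218] 0.01957930150851831
13136 [ 0.31407255 -0.68716586] [ 0.656566   -0.15231673]
```

View pics/m6.png

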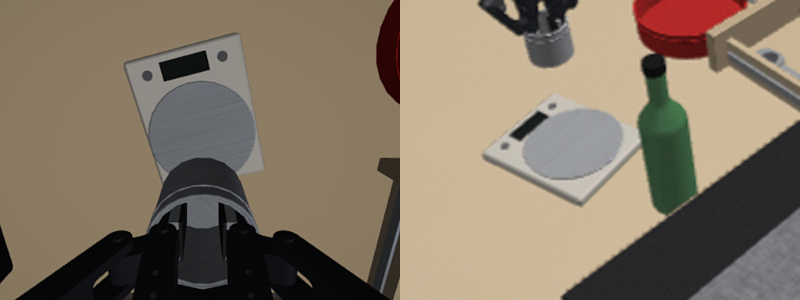

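The cup is upright above the platform (left view: platform at (202,133)). I lower it, slowly at the end.

Request:
{"api": "send_rows", "payload": {"plan": [[-0.07,-0.02,0.6,0,0,0],[0,0,0.8,0,0,0],[0,0,0.8,0,0,0],[0,0,0.8,0,0,0],[0,0,0.8,0,0,0]]}}

```text
clock: 15.55
ee_pos: [0.4478, -0.3879, 0.1163]
orientation: [0.0, 0.013, 1.0, -0.0]
contact_force: [-0.2, -0.3, -1.1]
grip_width: 0.02
grip_force: 45.4
```

Request:
{"api": "send_rows", "payload": {"plan": [[0,0,0.7,0,0,0],[0,0,0.6,0,0,0],[0,0,0.4,0,0,0],[0,0,0.2,0,0,0],[0,0,0,0,0,0]]}}

```text
clock: 16.05
ee_pos: [0.4475, -0.3881, 0.069]
orientation: [-0.0, 0.013, 1.0, 0.0]
contact_force: [-0.2, -0.1, -0.9]
grip_width: 0.0197
grip_force: 45.4
```

Request:
{"api": "send_rows", "payload": {"plan": [[0,0,0,0,0,0],[0,0,0.08,0,0,0],[0,0,0,0,0,0]]}}

```text
clock: 16.35
ee_pos: [0.4478, -0.3888, 0.0678]
orientation: [0.0, 0.014, 1.0, -0.0]
contact_force: [0.6, -0.4, 0.1]
grip_width: 0.0193
grip_force: 45.4
```

Request:
{"api": "send_rows", "payload": {"plan": [[0,0,0.06,0,0,0],[0,0,0.06,0,0,0],[0,0,0.06,0,0,0],[0,0,0.04,0,0,0],[0,0,0,0,0,0]]}}

```text
clock: 16.85
ee_pos: [0.4475, -0.3884, 0.0616]
orientation: [-0.0, 0.014, 1.0, 0.0]
contact_force: [-0.3, -0.2, -0.7]
grip_width: 0.0197
grip_force: 45.4
```

Request:
{"api": "send_rows", "payload": {"plan": [[0,0,0.04,0,0,0],[0,0,0,0,0,0]]}}

```text
clock: 17.05
ee_pos: [0.4476, -0.3885, 0.0607]
orientation: [-0.0, 0.014, 1.0, 0.0]
contact_force: [0.4, 0.1, -2.0]
grip_width: 0.0197
grip_force: 45.4
```

Request:
{"api": "send_rows", "payload": {"plan": [[0,0,0.04,0,0,0],[0,0,0,0,0,0]]}}

```text
clock: 17.25
ee_pos: [0.4477, -0.3886, 0.06]
orientation: [0.0, 0.014, 1.0, -0.0]
contact_force: [0.1, 0.1, 0.8]
grip_width: 0.0199
grip_force: 46.0
```

Request:
{"api": "send_rows", "payload": {"plan": [[0,0,0,0,0,0],[0,0,0,0,0,0]]}}

```text
clock: 17.45
ee_pos: [0.4476, -0.3886, 0.06]
orientation: [0.0, 0.014, 1.0, -0.0]
contact_force: [-1.2, 0.5, 2.7]
grip_width: 0.0194
grip_force: 46.2
```

Request:
{"api": "send_rows", "payload": {"plan": [[0,0,0.03,0,0,0],[0,0,0,0,0,0]]}}

```text
clock: 17.65
ee_pos: [0.4476, -0.3887, 0.0599]
orientation: [0.0, 0.014, 1.0, -0.0]
contact_force: [-2.0, 0.2, 9.1]
grip_width: 0.0199
grip_force: 47.2
```

It has touched down. I close the fingers, rise straight up and check.

Request:
{"api": "send_rows", "payload": {"plan": [[0,0,-0.03,0,0,0],[0,0,0,0,0,0],[0,0,0,0,0,0],[0,0,0,0,0,0]], "gripper": 1}}

```text
clock: 18.05
ee_pos: [0.4476, -0.3884, 0.0596]
orientation: [-0.0, 0.014, 1.0, 0.0]
contact_force: [0.2, 0.0, 1.3]
grip_width: 0.0004
grip_force: 0.0
```

Request:
{"api": "send_rows", "payload": {"plan": [[0,0,-0.2,0,0,0],[0,0,-0.3,0,0,0],[0,0,-0.4,0,0,0],[0,0,-0.5,0,0,0],[0,0,-0.6,0,0,0]]}}

```text
clock: 18.55
ee_pos: [0.4476, -0.3885, 0.111]
orientation: [0.0, 0.014, 1.0, -0.0]
contact_force: [-0.2, 0.5, 1.0]
grip_width: -0.0001
grip_force: 0.0
```

Request:
{"api": "send_rows", "payload": {"plan": [[0,0,-0.8,0,0,0],[0,0,-0.8,0,0,0],[0,0,-0.8,0,0,0],[0,0,-0.8,0,0,0],[0,0,-0.6,0,0,0]]}}

```text
clock: 19.05
ee_pos: [0.448, -0.3889, 0.2076]
orientation: [0.001, 0.014, 1.0, -0.001]
contact_force: [-0.2, -0.6, -0.1]
grip_width: -0.0
grip_force: 0.0
```

Run:
```python
from rect import *
p,d,s=save('wrist','w7');p2,d2,_=save('scene','s7');print(s['ee_pos'],s['orientation'],s['contact_force'],s['grip_width'])
b=p2[190:340,40:240,::-1]
cv2.imwrite('pics/m7.png',np.hstack([cv2.resize(p[:,:,::-1],(400,300)),cv2.resize(b,(400,300),interpolation=cv2.INTER_CUBIC)]))
im=rect('wrist','pics/w7.npz',.38,.51,-.46,-.32,.079,.0005)
g=cv2.GaussianBlur(cv2.cvtColor(im,cv2.COLOR_RGB2GRAY),(0,0),1.5)
c=cv2.HoughCircles(g,cv2.HOUGH_GRADIENT,1,10,param1=60,param2=12,minRadius=46,maxRadius=57)
if c is not None:
  for u,v,R in c[0][:3]:print(round(.51-v*.0005,4),round(-.32-u*.0005,4),R*.5)
```

```text
[ 0.44799791 -0.38894256  0.2075748 ] [ 9.08546330e-04  1.35828870e-02  9.99906808e-01 -1.02725102e-03] [-0.19057346 -0.60996286 -0.13393876] -1.2883052624101517e-05
0.4462 -0.3878 24.4
0.4348 -0.3872 23.4
0.4298 -0.3908 25.4
```

View pics/m7.png

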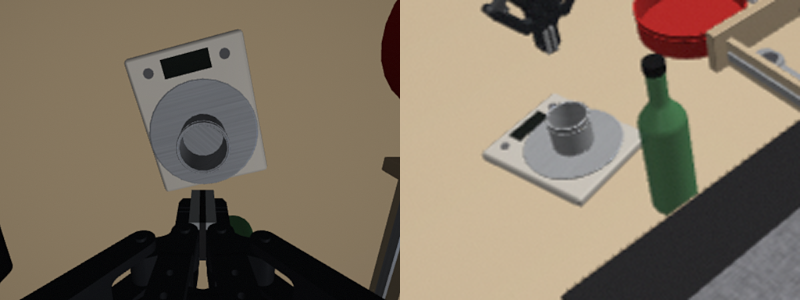

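The cup stands upright in the middle of the platform: left view (203,140), measured (0.446,-0.388). Now I move in front of the handle to push the drawer shut.

Request:
{"api": "send_rows", "payload": {"plan": [[0.128,0.994,0,0,0,0],[0.128,0.994,0,0,0,0],[0.128,0.994,0,0,0,0],[0.128,0.994,0,0,0,0],[0.128,0.994,0,0,0,0]]}}

```text
clock: 19.65
ee_pos: [0.4344, -0.2626, 0.2045]
orientation: [-0.0, 0.014, 1.0, 0.0]
contact_force: [-0.1, 0.3, -0.1]
grip_width: 0.0002
grip_force: 0.0
```

Request:
{"api": "send_rows", "payload": {"plan": [[0.128,0.994,0,0,0,0],[0.128,0.994,0,0,0,0],[0.128,0.994,0,0,0,0],[0.128,0.994,0,0,0,0],[0.128,0.994,0,0,0,0]]}}

```text
clock: 20.15
ee_pos: [0.4217, -0.1381, 0.2046]
orientation: [-0.0, 0.014, 1.0, 0.0]
contact_force: [0.6, 0.7, -0.2]
grip_width: 0.0
grip_force: 0.0
```

Request:
{"api": "send_rows", "payload": {"plan": [[0.128,0.994,0,0,0,0],[0.128,0.994,0,0,0,0],[0.128,0.994,0,0,0,0],[0.128,0.994,0,0,0,0],[0.128,0.994,0,0,0,0]]}}

```text
clock: 20.65
ee_pos: [0.4091, -0.0136, 0.2046]
orientation: [-0.0, 0.014, 1.0, -0.0]
contact_force: [0.6, 0.6, 1.2]
grip_width: -0.0006
grip_force: 0.0
```

Request:
{"api": "send_rows", "payload": {"plan": [[0.128,0.994,0,0,0,0],[0.128,0.994,0,0,0,0],[0,0,0.5,0,0,0],[0,0,0.8,0,0,0],[0,0,0.8,0,0,0]]}}

```text
clock: 21.15
ee_pos: [0.4047, 0.0356, 0.1519]
orientation: [0.001, 0.013, 1.0, -0.0]
contact_force: [0.2, -0.5, -0.0]
grip_width: 0.0002
grip_force: 0.0
```

Request:
{"api": "send_rows", "payload": {"plan": [[0,0,0.8,0,0,0],[0,0,0.8,0,0,0],[0,0,0.6,0,0,0],[0,0,0.4,0,0,0],[0,0,0,0,0,0]]}}

```text
clock: 21.65
ee_pos: [0.4036, 0.0353, 0.0863]
orientation: [-0.001, 0.014, 1.0, 0.0]
contact_force: [0.4, 0.2, -0.6]
grip_width: -0.0004
grip_force: 0.0
```

Request:
{"api": "send_rows", "payload": {"plan": [[-0.3,0,-0.1,0,0,0],[-0.3,0,0,0,0,0],[-0.1,0,0,0,0,0],[-0.1,0,0,0,0,0],[-0.15,0,0,0,0,0]]}}

```text
clock: 22.15
ee_pos: [0.4271, 0.0347, 0.0898]
orientation: [-0.001, 0.013, 1.0, -0.0]
contact_force: [-3.7, -1.0, 2.8]
grip_width: -0.0001
grip_force: 1.8
```

Request:
{"api": "send_rows", "payload": {"plan": [[-0.2,0,0,0,0,0],[-0.25,0,0,0,0,0],[-0.3,0,0,0,0,0],[-0.3,0,0,0,0,0],[-0.3,0,0,0,0,0]]}}

```text
clock: 22.65
ee_pos: [0.463, 0.0337, 0.0897]
orientation: [0.0, 0.014, 1.0, -0.0]
contact_force: [-3.5, 0.6, 0.2]
grip_width: -0.0002
grip_force: 1.4
```

Request:
{"api": "send_rows", "payload": {"plan": [[-0.3,0,0,0,0,0],[-0.3,0,0,0,0,0],[-0.3,0,0,0,0,0],[-0.3,0,0,0,0,0],[-0.3,0,0,0,0,0]]}}

```text
clock: 23.15
ee_pos: [0.5002, 0.0326, 0.0897]
orientation: [-0.0, 0.014, 1.0, -0.0]
contact_force: [-3.1, -0.5, 0.3]
grip_width: -0.0002
grip_force: 1.5
```

Request:
{"api": "send_rows", "payload": {"plan": [[-0.3,0,0,0,0,0],[-0.3,0,0,0,0,0],[-0.3,0,0,0,0,0],[-0.3,0,0,0,0,0],[-0.3,0,0,0,0,0]]}}

```text
clock: 23.65
ee_pos: [0.5377, 0.0316, 0.0898]
orientation: [-0.0, 0.014, 1.0, -0.0]
contact_force: [-3.5, -0.1, 0.2]
grip_width: 0.0003
grip_force: 1.5
```

Request:
{"api": "send_rows", "payload": {"plan": [[-0.3,0,0,0,0,0],[-0.3,0,0,0,0,0],[-0.3,0,0,0,0,0],[-0.3,0,0,0,0,0],[-0.3,0,0,0,0,0]]}}

```text
clock: 24.15
ee_pos: [0.5752, 0.0305, 0.0897]
orientation: [-0.0, 0.014, 1.0, -0.0]
contact_force: [-3.0, -2.4, -0.9]
grip_width: 0.0002
grip_force: 1.5
```

Request:
{"api": "send_rows", "payload": {"plan": [[-0.3,0,0,0,0,0],[-0.3,0,0,0,0,0],[-0.3,0,0,0,0,0],[-0.3,0,0,0,0,0],[-0.3,0,0,0,0,0]]}}

```text
clock: 24.65
ee_pos: [0.6128, 0.0295, 0.0898]
orientation: [0.0, 0.014, 1.0, -0.0]
contact_force: [-2.7, -1.5, -0.7]
grip_width: 0.0004
grip_force: 1.5
```

Request:
{"api": "send_rows", "payload": {"plan": [[-0.3,0,0,0,0,0],[-0.25,0,0,0,0,0],[-0.2,0,0,0,0,0],[-0.15,0,0,0,0,0],[-0.1,0,0,0,0,0]]}}

```text
clock: 25.15
ee_pos: [0.6376, 0.029, 0.0899]
orientation: [0.0, 0.014, 1.0, 0.0]
contact_force: [-2.9, -1.1, 0.0]
grip_width: 0.0001
grip_force: 1.3
```

Request:
{"api": "send_rows", "payload": {"plan": [[-0.06,0,0,0,0,0],[-0.06,0,0,0,0,0],[-0.06,0,0,0,0,0]]}}

```text
clock: 25.45
ee_pos: [0.6415, 0.0289, 0.0899]
orientation: [-0.0, 0.014, 1.0, -0.0]
contact_force: [-2.2, -0.5, 0.6]
grip_width: 0.0001
grip_force: 1.3
```

Request:
{"api": "send_rows", "payload": {"plan": [[-0.06,0,0,0,0,0],[-0.06,0,0,0,0,0],[-0.06,0,0,0,0,0]]}}

```text
clock: 25.75
ee_pos: [0.6462, 0.0287, 0.0899]
orientation: [0.0, 0.014, 1.0, -0.0]
contact_force: [-2.9, 0.0, 1.3]
grip_width: 0.0001
grip_force: 1.3
```

Request:
{"api": "send_rows", "payload": {"plan": [[-0.05,0,0,0,0,0],[-0.05,0,0,0,0,0],[0,0,0,0,0,0]]}}

```text
clock: 26.05
ee_pos: [0.6487, 0.0287, 0.0898]
orientation: [-0.0, 0.014, 1.0, -0.0]
contact_force: [-2.3, -0.5, 1.4]
grip_width: 0.0002
grip_force: 1.3
```

Request:
{"api": "send_rows", "payload": {"plan": [[-0.05,0,0,0,0,0],[-0.05,0,0,0,0,0],[0,0,0,0,0,0]]}}

```text
clock: 26.35
ee_pos: [0.6488, 0.0287, 0.0897]
orientation: [-0.002, 0.013, 1.0, -0.0]
contact_force: [-8.5, -0.7, 5.7]
grip_width: -0.0001
grip_force: 4.3
```

Request:
{"api": "send_rows", "payload": {"plan": [[-0.04,0,0,0,0,0],[-0.04,0,0,0,0,0],[0,0,0,0,0,0]]}}

```text
clock: 26.65
ee_pos: [0.649, 0.0287, 0.0895]
orientation: [-0.004, 0.013, 1.0, 0.0]
contact_force: [-12.5, -0.7, 8.7]
grip_width: -0.0001
grip_force: 6.4
```

The drawer is at its shut stop. I back off, rise and check.

Request:
{"api": "send_rows", "payload": {"plan": [[0.1,0,0,0,0,0],[0.3,0,0,0,0,0],[0.6,0,0,0,0,0],[0.8,0,-0.4,0,0,0],[0.8,0,-0.8,0,0,0]]}}

```text
clock: 27.15
ee_pos: [0.5873, 0.0304, 0.1189]
orientation: [-0.0, 0.014, 1.0, 0.0]
contact_force: [1.2, -0.1, 0.3]
grip_width: -0.0001
grip_force: 0.0
```

Request:
{"api": "send_rows", "payload": {"plan": [[0.6,0,-0.8,0,0,0],[0.6,0,-0.8,0,0,0],[0.6,0,-0.8,0,0,0],[0.6,0,-0.8,0,0,0],[0,0,0,0,0,0]]}}

```text
clock: 27.65
ee_pos: [0.5288, 0.032, 0.2026]
orientation: [0.003, 0.013, 1.0, -0.0]
contact_force: [1.9, -0.1, 0.4]
grip_width: 0.0001
grip_force: 0.0
```

Run:
```python
from h import *
p,d,s=save('top','t8');p2,d2,_=save('scene','s8');print(s['clock'],s['ee_pos'],s['contact_force'])
cv2.imwrite('pics/m8.png',np.hstack([cv2.resize(p[:,:,::-1],(400,300)),cv2.resize(p2[:,:,::-1],(400,300))]))
```

```text
27.65 [0.52880012 0.03203558 0.2025914 ] [ 1.894651   -0.12925639  0.36181261]
```

View pics/m8.png

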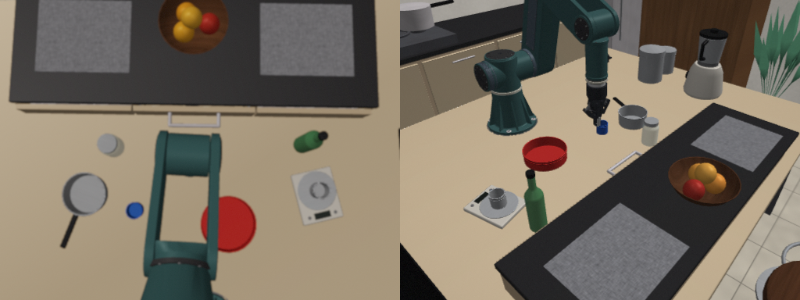

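The drawer is fully shut, its panel flush with the bar's front (left view, row 110). The cup stands on the platform at (319,190), and the pan, bottle and jar are where they were.

```bash
python3 -c "
from cell import r
print(r.sign_off())"
```

```text
the job is handed in; nothing more can be done
None
```

The lidless cup stands upright in the middle of the scale's platform, within about 2 mm of its centre. The drawer is pushed fully shut with the six lidded cups, dabba and cutlery inside, and the job is handed in at about 28 s.

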